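# Charge the grinding jar and clamp its lid

### The arm

A 6-joint arm with a two-finger parallel gripper is mounted at the origin on a cart in front of the work surface, level with it; the furniture and walls round the work are solid. World frame = base frame: x ahead of the robot, y to its left, z up, the work surface at z = 0. Lengths are in m, angles in rad, forces in N, time in s.
With the tool pointing down it reaches from about 0.3 to 0.875 m from the base axis. Payload 6.4 kg.
Tool frame: the origin (TCP) lies between the finger pads; the fingertips stand 8 mm ahead of it and the grasp point (between the pads) lies 11 mm behind it (ctrl.finger_overhang is the distance from the TCP to the fingertips, in m); z points along the fingers, y is the line along which they close (so a half turn about z gives the same grasp; the last joint's range is limited). The gripper opens to 85 mm and grips with 20 to 120 N. Pads are 22 mm wide; open, the fingers measure 114 mm over their backs; the gripper's body (76 mm by 85 mm) begins 54 mm behind the grasp point. The pads swing forward as they close: fully open they stand 13 mm farther back than shut.
Start: joints at [-1.399, 0.181, 1.607, -0, 1.354, -0.206], TCP at [0.212, -0.534, 0.239] pointing down, gripper open.
Joint ranges: [-2.99, 2.99], [-0.89, 2.07], [0.3, 2.58], [-1.14, 4.28], [0, 2.63], [-3.12, 3.12]. Speed limits (rad/s): [2.57, 2.57, 3.01, 3.14, 3.14, 3.14].

### API

Orientations are given as a unit quaternion [w, x, y, z].
In Python, from bench import ctrl, camera gives the robot as it stands.
- The arm moves only by the shell command python3 -m pendant 'ROWS' [OPENING]. ROWS is JSON, a list of rows, each a list of 6 numbers: the shift along the world's x, y, z normalised to -1 to 1, where 1 is 200 mm, then the turn, a rotation vector about the world's x, y, z normalised to -1 to 1, where 1 is pi/2 rad. In form: [[dx, dy, dz, rx, ry, rz], ...]. A call has exactly 10 rows; each row shifts and turns the commanded pose from where the row before left it; what a row does not reach is not made up. A row lasts 1/8 s, in which the tool goes at most 62.5 mm and 10.7 degrees, less where a joint would pass 70% of its speed; a pose out of reach is approached as far as the arm can. A call with a number of a shift or a turn outside -1 to 1 is refused whole. A call with a gripper value outside its range is refused whole. OPENING is the opening, from -1 (shut) to 1 (fully open), set as the call begins (- or left out, the last holds). The fingers move at their own pace and stop on an object; the grip force is fixed at half the most. Time passes only in rows, so rows that do not move let the fingers close, or fill a call up. It gives the time, the measured TCP pose, the force, the opening and the grip force at its end, in the units of the state.
- ctrl.get_obs(): the state, without advancing time (a new reading comes with each control period).
- camera(name): name is "side" or "top"; returns a dict with "color" (480x640x3 uint8, blue, green, red), "fx", "fy", "cx", "cy" (pixels), "distortion" ([k1, k2, p1, p2, k3] as OpenCV has them; the pictures are not rectified), "xyz" and "rotation" of the camera in the world. Camera axes: x right, y down, z forward; pixel columns grow to the right and rows downward; lengths in m; the calibration is good to about 2 mm. A picture is of the moment at which its call begins. There is no depth.
- ctrl.hand_in(): hands the job in; it is judged then, once.
The state is a dict: "time_s": time; "q": joint angles; "dq": joint speeds; "joint_efforts": joint torques, N m; "eef_pos": TCP position; "eef_rot": TCP orientation; "wrist_force": force on the tool from outside, world axes, zero at the start; "torque": the same for the moment, N m; "opening": opening from 0.0 (shut) to 1.0 (fully open); "grasp_force": force on a finger pad.
Only numpy, scipy, OpenCV 4.12 (cv2) and the standard library are available. Lean on these libraries where they do the work, as an engineer would, in place of code of your own. Each camera call takes 0.05 s, during which the arm holds its last target. There are 200 camera calls.

### The job

Charge the grinding jar for a milling run: pour all six white balls from the blue cup into the steel jar and stand the empty cup back upright on the bench. With the balls in, swing the lid on its arm over the jar up to the stop, then push the red cam lever all the way down so that it locks the lid shut. Leave the other things on the bench where they stand.

Things in the scene. Friction and masses are not known exactly. Their poses are not given: they have to be found in the camera images.
- cup_center (a point): Centre (half-way up, on the axis) of the blue plastic cup, round, tapered, open at the top, 75 mm high; outside diameter 56 mm at the foot, 62 mm half-way up, 68 mm at the rim; wall 3 mm, floor 4 mm, 90 g empty. Its z axis points from floor to mouth. It stands on the bench and holds the six balls, about 42 mm deep.
- cup_mouth (a point): Centre of the cup's rim, 37.5 mm above its centre along its z axis. The cup must be tipped to about 100 degrees, perhaps with a jog, to empty fully. Taken with the hand straight down, most wrists cannot tip it that far; taken with the hand leaning to one side, the hand can lean over to the other side to pour.
- jar_mouth (a point): Centre of the open rim of the steel grinding jar: outside diameter 100 mm, inside 88 mm, rim 95 mm above the bench. The jar is fixed to a flat plate, 12 mm high, 275 x 130 mm, its long side along the line from post to jar, reaching 57 mm beyond either axis. The frame is the station's: the lid's post stands at x +80 mm, y -140 mm in it.
- jar_floor (a point): Centre of the jar's inner floor, 75 mm below jar_mouth.
- post_axis (a point): Point on the axis of the post (24 mm thick) about which the lid's arm swings level, at mid-hsix of the arm, 144 mm above the bench. It lies 161 mm from the jar's axis.
- swing_bar (a point): Middle of the blue swing arm, 75 mm from the post axis, a good place to push. The arm is a level bar 24 mm wide, 134 to 154 mm above the bench, from the post to the lid, which hangs under its end 161 mm from the post axis: a steel disc 100 mm across, raised: top 118 mm, underside 100 mm above the bench. x axis: along the arm away from the post; z up.
- lid_arm (a joint): Angle of the swing arm about the vertical post, rad: 0 = against its stop, lid exactly over the jar; it grows counter-clockwise seen from above, as the lid swings away to the robot's right; range 0 to 2.2; it starts swung aside at 1.5 to 1.9. Stays where it is left; takes 3 to 5 N to push at swing_bar.
- lever_pivot (a point): Middle of the cam lever's pivot, above the lid's centre at the end of the arm, 182 mm above the bench, between two upright cheeks 33 mm wide overall that reach 192 mm; the pivot's axis is level and square to the arm.
- lever_tip (a point): Point near the end of the cam lever's red handle, 85 mm from the pivot; the handle is a round bar 16 mm thick and reaches 100 mm from the pivot. Open, it stands nearly upright, leaning 10 degrees to the post; to close it, push it towards the post and down until it lies level along the top of the arm.
- cam_lever (a joint): Angle of the cam lever, rad: 0 = open, 80 degrees above level; 1.4 = closed at its stop, level along the arm, pointing to the post; starts 0 to 0.1. It presses the lid down 11 mm onto the jar against a spring: the push needed at lever_tip, square to the lever, rises from 6 N to about 11 N. The cam locks by its own friction: the lever stays where it is left, and only fully down is the lid shut.
- ball_1_center (a point): Centre of one of six white ceramic grinding balls, 22 mm in diameter, 33 g, at first in the cup.
- ball_2_center (a point): Centre of one of six white ceramic grinding balls, 22 mm in diameter, 33 g, at first in the cup.
- ball_3_center (a point): Centre of one of six white ceramic grinding balls, 22 mm in diameter, 33 g, at first in the cup.
- ball_4_center (a point): Centre of one of six white ceramic grinding balls, 22 mm in diameter, 33 g, at first in the cup.
- ball_5_center (a point): Centre of one of six white ceramic grinding balls, 22 mm in diameter, 33 g, at first in the cup.
- ball_6_center (a point): Centre of one of six white ceramic grinding balls, 22 mm in diameter, 33 g, at first in the cup.
- sample_1_mid (a point): Bystander, to be left where it stands: middle of the lidded sample pot with a red lid, 41 mm across, 59 mm high.
- dropper_2_mid (a point): Bystander, to be left where it stands: middle of the blue dropper bottle, 36 mm across, 93 mm high.
- petri_a_mid (a point): Bystander, to be left where it stands: middle of the petri dish, 60 mm across, 14 mm high.
There are look-alikes about, which are no part of the job. Of the things that look like the part that bears cup_center, take the one that is farthest from the robot's base at the start.

How it is judged:
By the outcome, as a careful person would: the job done as asked, in the order asked, and still so for the second after the job is handed in, with the robot touching nothing.
It also fails if it takes over 67 s, if anything falls off the work surface, if the arm or the gripper's body presses on something with over 40 N, if the wrist force passes 120 N, or if a joint passes its speed limit or range.

## Working session

There is one attempt and no reset: what is moved stays moved. The work goes in short steps, Python scripts to look and compute and a shell command to move; the robot and the scene stay as the last step left them, time stands still between calls to the robot, and variables do not carry over. Pictures are saved under pics/ and viewed, at most 10 in all, crops included, and the job is handed in when it is done.

```bash
ls; mkdir -p pics
cat > h.py <<'E'
import numpy as np, cv2
from bench import ctrl, camera
def snap(n,f):
    c=camera(n); cv2.imwrite('pics/'+f+'.png',c['color']); np.save('pics/'+f+'.npy',c,allow_pickle=True); return c
def load(f): return np.load('pics/'+f+'.npy',allow_pickle=True).item()
def K(c): return np.array([[c['fx'],0,c['cx']],[0,c['fy'],c['cy']],[0,0,1.]])
def ray(c,u,v):
    p=cv2.undistortPoints(np.array([[[u,v]]],float),K(c),np.array(c['distortion'],float))[0,0]
    return np.array(c['xyz']),np.array(c['rotation']).reshape(3,3)@np.array([p[0],p[1],1.])
def plane(c,u,v,z):
    o,d=ray(c,u,v); return o+d*(z-o[2])/d[2]
def proj(c,P):
    R=np.array(c['rotation']).reshape(3,3); t=-R.T@np.array(c['xyz'])
    return cv2.projectPoints(np.atleast_2d(np.array(P,float)),cv2.Rodrigues(R.T)[0],t,K(c),np.array(c['distortion'],float))[0][:,0]
def tri(c1,p1,c2,p2):
    o1,d1=ray(c1,*p1);o2,d2=ray(c2,*p2)
    s=np.linalg.lstsq(np.stack([d1,-d2],1),o2-o1,rcond=None)[0]
    a,b=o1+s[0]*d1,o2+s[1]*d2; return (a+b)/2,np.linalg.norm(a-b)
E
python3 - <<'E'
from h import *
for n in('top','side'):
    c=snap(n,n+'0'); print(n,c['xyz'],np.array(c['rotation']).round(3).tolist(),c['fx'],c['distortion'])
o=ctrl.get_obs();print(o)
E
```

```text
pics
top [0.37270327 0.13666394 1.26636228] [-0.038, 0.716, -0.696, 0.033] 467.104541250341 [0.03667912 0.         0.         0.         0.        ]
side [0.01474357 1.159744   0.68343955] [0.114, -0.183, 0.822, -0.527] 519.4873387734572 [-0.0693136  0.         0.         0.         0.       ]
{'time_s': 0.1, 'q': array([-1.39929339e+00,  1.81510735e-01,  1.60789094e+00,  1.59403517e-05,
        1.35382117e+00, -2.06329331e-01]), 'dq': array([-0.00072431, -0.00141985, -0.00303847,  0.00110803,  0.00040923,
        0.000619  ]), 'joint_efforts': array([-1.77006518e-04, -4.45884633e+01, -3.52233517e+01, -2.37648346e-04,
        4.13359536e-03,  1.09223163e-05]), 'eef_pos': array([ 0.21204202, -0.53395386,  0.23845776]), 'eef_rot': array([-8.14833456e-04,  9.82208354e-01,  1.87792667e-01,  2.19733702e-05]), 'wrist_force': array([-0.21055742, -0.04981724, -0.10510135]), 'torque': array([ 0.03955248,  0.00712708, -0.00772177]), 'grasp_force': 0.0, 'opening': 0.9973663665977148}
```

View pics/top0.png

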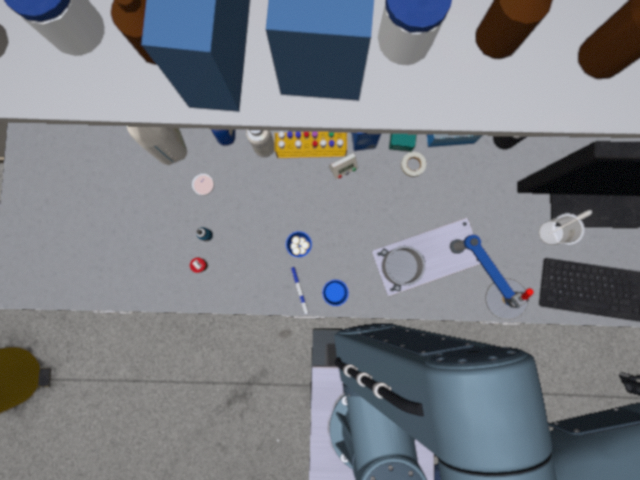

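View pics/side0.png

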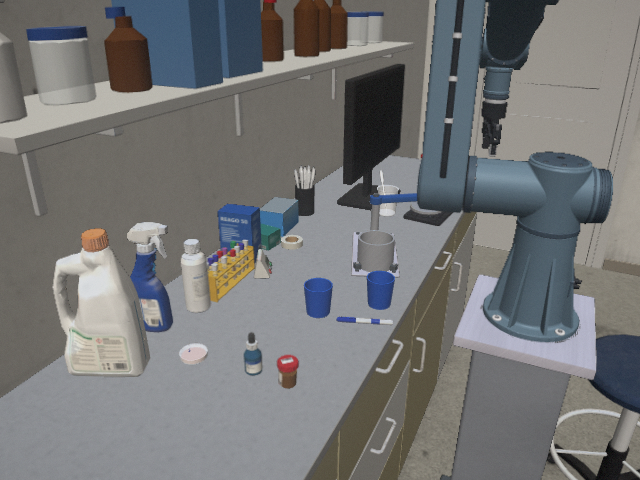

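Top view: blue round things are the cup at (299,244), which holds white balls and is farther from the base, and an empty blue cup at (336,292), nearer. I choose (299,244). Jar is at (402,266), post at about (460,245), lid at (508,298) and the lever's red tip at (528,294).

Run:
```python
from h import *
t=load('top0');s=load('side0')
im=t['color'];hsv=cv2.cvtColor(im,cv2.COLOR_BGR2HSV)
def blobs(c,lo,hi,amin=30):
    hsv=cv2.cvtColor(c['color'],cv2.COLOR_BGR2HSV)
    m=cv2.inRange(hsv,lo,hi);n,l,st,ce=cv2.connectedComponentsWithStats(m)
    return [(st[i].tolist(),ce[i].round(1).tolist()) for i in range(1,n) if st[i][4]>=amin]
print('blue top');[print(b) for b in blobs(t,(105,120,60),(125,255,255)) if b[1][1]>180]
print('red top');[print(b) for b in blobs(t,(0,150,80),(6,255,255),10)if b[1][1]>180]
print('blue side');[print(b) for b in blobs(s,(105,120,60),(125,255,255),100)]
# cup rim: blob bounding box centre incl. balls
for nm,(u,v),z in [('cupA',(299,244),.075),('cupB',(336,292),.075),('jar',(402,266),.095),('post',(458,246),.15),('lid',(508,298),.118),('pot',(198,265),.059),('drop',(204,234),.09),('petri',(203,184),.014),('shelf edge',(300,131),.55),('shelf',(300,131),.45),
 ('plateTR',(468,220),.012),('plateTL',(374,251),.012),('plateBL',(390,294),.012)]:
    print(nm,plane(t,u,v,z).round(3))
a=im[180:330,270:540];cv2.imwrite('pics/crop.png',cv2.resize(a,None,fx=2.9,fy=2.9,interpolation=cv2.INTER_CUBIC))
```

```text
blue top
([286, 232, 26, 24, 155], [296.2, 239.4])
([464, 235, 51, 64, 743], [489.0, 266.3])
([296, 246, 15, 11, 31], [304.2, 252.7])
([292, 268, 6, 14, 43], [294.5, 274.6])
([323, 280, 25, 26, 525], [335.1, 292.4])
red top
([522, 289, 11, 10, 72], [527.3, 293.5])
blue side
([105, 6, 20, 12, 172], [113.9, 11.6])
([27, 27, 54, 13, 575], [52.6, 33.5])
([370, 194, 47, 11, 357], [392.6, 198.3])
([218, 204, 43, 47, 963], [237.7, 221.5])
([130, 254, 37, 76, 982], [147.4, 286.2])
([367, 271, 28, 39, 888], [379.6, 288.9])
([304, 278, 29, 40, 936], [317.8, 296.6])Traceback (most recent call last):
  File "<stdin>", line 14, in <module>
  File "h.py", line 11, in plane
    o,d=ray(c,u,v); return o+d*(z-o[2])/d[2]
        ~~~^^^^^^^
  File "h.py", line 9, in ray
    return np.array(c['xyz']),np.array(c['rotation']).reshape(3,3)@np.array([p[0],p[1],1.])
                              ~~~~~~~~~~~~~~~~~~~~~~~~~~~~~~~^^^^^
ValueError: cannot reshape array of size 4 into shape (3,3)
```

```bash
sed -i "s/np.array(c\['rotation'\]).reshape(3,3)/rot(c)/" h.py
cat >> h.py <<'E'
from scipy.spatial.transform import Rotation as Rot
def rot(c): return Rot.from_quat(c['rotation'],scalar_first=True).as_matrix()
E
python3 - <<'E'
from h import *
t=load('top0');s=load('side0');im=t['color']
for nm,(u,v),z in [('cupA',(299,244),.075),('cupB',(336,292),.075),('jar',(402,266),.095),('post',(458,246),.15),('lid',(508,298),.118),('pot',(198,265),.059),('drop',(204,234),.09),('petri',(203,184),.014),('shelf',(300,131),.55),('shelf',(300,131),.45),
 ('plateTR',(468,220),.012),('plateTL',(374,251),.012),('plateBL',(390,294),.012),('edge',(300,317),0)]:
    print(nm,plane(t,u,v,z).round(3))
a=im[200:320,270:540];cv2.imwrite('pics/crop.png',cv2.resize(a,None,fx=2.9,fy=2.9,interpolation=cv2.INTER_CUBIC))
E
```

```text
cupA [0.469 0.201 0.075]
cupB [0.35  0.103 0.075]
jar [ 0.419 -0.059  0.095]
post [ 0.469 -0.182  0.15 ]
lid [ 0.349 -0.311  0.118]
pot [0.409 0.46  0.059]
drop [0.486 0.441 0.09 ]
petri [0.63  0.471 0.014]
shelf [0.609 0.18  0.55 ]
shelf [0.642 0.186 0.45 ]
plateTR [ 0.551 -0.249  0.012]
plateTL [0.461 0.002 0.012]
plateBL [ 0.347 -0.042  0.012]
edge [0.279 0.196 0.   ]
```

View pics/crop.png

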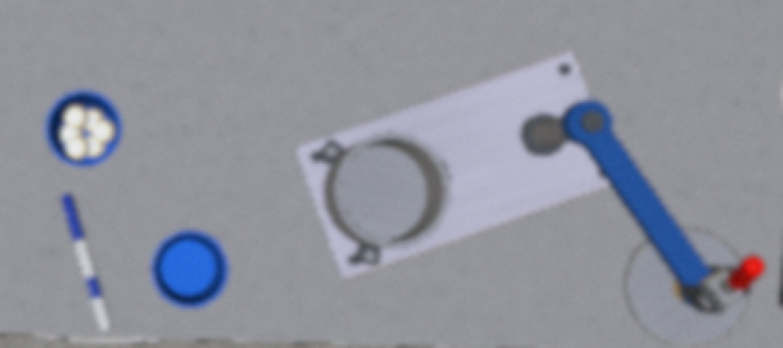

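Run:
```python
from h import *
t=load('top0');s=load('side0')
f=lambda x,y,z: plane(t,270+x/2.9,200+y/2.9,z)
post=f(592,121,.156);postb=f(545,133,.012+.01);jar=f(385,191,.095);lid=f(687,288,.118)
cup=f(84,129,.075);tip=f(752,266,.27)
for n in('post','postb','jar','lid','cup','tip'):print(n,globals()[n].round(4))
d=jar-post;e=lid-post;print(np.hypot(*d[:2]),np.hypot(*e[:2]))
a=np.degrees(np.arctan2(d[1],d[0])),np.degrees(np.arctan2(e[1],e[0]));print(a,'arm',(a[1]-a[0])%360)
# cup via side: foot/rim check
for z in(0,.075):print('side cup px',proj(s,[*cup[:2],z]))
print('side jar rim',proj(s,jar),'post top',proj(s,[*post[:2],.154]),'lidtip',proj(s,tip))
print('side shelf edge pt',[plane(t,100,122,z).round(3) for z in(.5,.6)])
for h in(.4,.5,.6,.7):
  p=plane(t,300,131,h);print(h,p.round(3),proj(s,p),proj(s,plane(t,100,124,h)))
```

```text
post [ 0.4794 -0.2187  0.156 ]
postb [ 0.48   -0.2189  0.022 ]
jar [ 0.4197 -0.0611  0.095 ]
lid [ 0.3456 -0.3082  0.118 ]
cup [0.4675 0.201  0.075 ]
tip [ 0.3664 -0.2958  0.27  ]
0.16847468343094943 0.16101300752374262
(np.float64(110.74454475518093), np.float64(-146.20809174022995)) arm 103.04736350458916
side cup px [[318.11070728 311.3446687 ]]
side cup px [[318.14877732 284.25354846]]
side jar rim [[375.47948801 237.93344671]] post top [[375.25278886 196.06388802]] lidtip [[422.5475657  156.25352636]]
side shelf edge pt [array([0.631, 0.518, 0.5  ]), array([0.597, 0.469, 0.6  ])]
0.4 [0.658 0.189 0.4  ] [[244.08659947 137.70437369]] [[118.83400394 188.17655828]]
0.5 [0.625 0.183 0.5  ] [[256.04555515  93.18779882]] [[147.14082551 123.93217267]]
0.6 [0.592 0.177 0.6  ] [[269.11706839  45.0392684 ]] [[176.76981288  58.0942074 ]]
0.7 [0.559 0.171 0.7  ] [[283.40423998  -6.96801723]] [[207.54917665  -8.80779065]]
```

```bash
python3 -c "
from bench import ctrl; print([a for a in dir(ctrl) if a[0]!='_'])"
python3 -m pendant '[[0,0,0.3,0,0,0],[0,0,0.3,0,0,0],[0.1,0.3,0,0,0,0.095],[0.1,0.3,0,0,0,0.095],[0.1,0.3,0,0,0,0.095],[0.1,0.3,0,0,0,0.095],[0.1,0.3,0,0,0,0.095],[0.1,0.3,0,0,0,0.095],[0.1,0.3,0,0,0,0.095],[0.1,0.3,0,0,0,0.095]]' 1
```

```text
['MotionError', 'finger_overhang', 'get_obs', 'hand_in']
time_s: 1.35
eef_pos: [0.3703, -0.0581, 0.3593]
eef_rot: [0.0, 0.705, 0.709, 0.0]
wrist_force: [2.5, -0.5, -0.8]
opening: 0.997
grasp_force: 0.0
```

```bash
python3 -m pendant '[[0.07,0.25,-0.07,-0.08,0,0],[0.07,0.25,-0.07,-0.08,0,0],[0.07,0.25,-0.07,-0.08,0,0],[0.07,0.25,-0.07,-0.08,0,0],[0.07,0.25,-0.07,-0.08,0,0],[0.07,0.25,-0.07,-0.08,0,0],[0.07,0.25,-0.07,-0.08,0,0],[0,0,0,0,0,0],[0,0,0,0,0,0],[0,0,0,0,0,0]]' 1
python3 - <<'E'
from h import *
o=ctrl.get_obs();print(o['q'].round(3),o['eef_pos'].round(4),Rot.from_quat(o['eef_rot'],scalar_first=True).as_matrix().round(3))
E
```

```text
time_s: 2.6
eef_pos: [0.4672, 0.2824, 0.2662]
eef_rot: [0.295, 0.644, 0.641, -0.295]
wrist_force: [-0.1, -1.0, -0.0]
opening: 1.001
grasp_force: 0.0
[ 0.667  0.519  1.333 -0.666  1.845  0.674] [0.4672 0.2824 0.2662] [[ 0.004  1.    -0.002]
 [ 0.652 -0.004 -0.758]
 [-0.758  0.002 -0.652]]
```

```bash
python3 -m pendant '[[0,-0.02,-0.2,0,0,0],[0,-0.02,-0.2,0,0,0],[0,-0.02,-0.2,0,0,0],[0,0,-0.2,0,0,0],[0,-0.076,-0.064,0,0,0],[0,-0.076,-0.064,0,0,0],[0,-0.076,-0.064,0,0,0],[0,-0.076,-0.064,0,0,0],[0,-0.076,-0.064,0,0,0],[0,0,0,0,0,0]]' 1
python3 -c "
from h import *
snap('side','s1');c=snap('top','t1')
o=ctrl.get_obs();print(o['q'].round(2))
a=c['color'][180:330,220:420];cv2.imwrite('pics/a.png',np.hstack([cv2.resize(a,None,fx=2,fy=2),cv2.resize(load('s1')['color'][200:350,220:420],None,fx=2,fy=2)]))"
```

```text
time_s: 3.85
eef_pos: [0.4657, 0.1935, 0.0377]
eef_rot: [0.294, 0.642, 0.641, -0.299]
wrist_force: [0.9, 0.2, 0.3]
opening: 1.0
grasp_force: 0.0
[ 0.56  0.73  1.55 -0.7   1.46  0.87]
```

View pics/a.png

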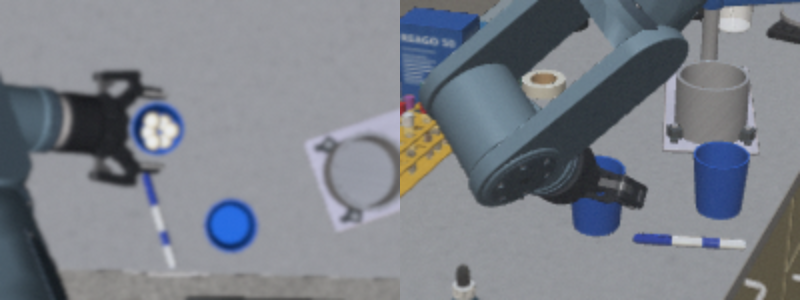

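Both fingers straddle the ball-filled cup (crop at (158,129)) without touching, and the pads are level with its axis. Closing.

```bash
python3 -m pendant '[[0,0,0,0,0,0],[0,0,0,0,0,0],[0,0,0,0,0,0],[0,0,0,0,0,0],[0,0,0,0,0,0],[0,0,0,0,0,0],[0,0,0.05,0,0,0],[0,0,0.1,0,0,0],[0,0,0.1,0,0,0],[0,0,0.1,0,0,0]]' -1
```

```text
time_s: 5.2
eef_pos: [0.4668, 0.1953, 0.1106]
eef_rot: [0.295, 0.643, 0.642, -0.297]
wrist_force: [0.5, 0.3, -2.6]
opening: 0.741
grasp_force: 65.8
```

```bash
python3 -m pendant '[[-0.02,-0.05,0.08,0,0,0],[-0.04,-0.15,0.06,0,0,0],[-0.04,-0.2,0.05,0,0,0],[-0.04,-0.2,0.03,0,0,0],[-0.04,-0.2,0,0,0,0],[-0.04,-0.13,0,0.04,0,0],[0,-0.05,0,0.08,0,0],[0,0,0,0.08,0,0],[0,0,0,0.08,0,0],[0,0,0,0.05,0,0]]' -1
python3 -c "
from h import *
o=ctrl.get_obs();print(o['q'].round(2),Rot.from_quat(o['eef_rot'],scalar_first=True).as_matrix().round(3))"
```

```text
time_s: 6.45
eef_pos: [0.4228, -0.0014, 0.1546]
eef_rot: [0.12, 0.697, 0.696, -0.121]
wrist_force: [-0.1, -0.6, -2.9]
opening: 0.738
grasp_force: 66.1
[-0.03 -0.01  2.04 -0.38  1.13  0.13] [[ 0.001  1.    -0.001]
 [ 0.942 -0.001 -0.336]
 [-0.336 -0.001 -0.942]]
```

```bash
python3 -m pendant '[[0,-0.003,-0.018,0.067,0,0],[0,-0.003,-0.018,0.067,0,0],[0,-0.003,-0.018,0.067,0,0],[0,-0.003,-0.015,0.067,0,0],[0,-0.003,-0.01,0.067,0,0],[0,-0.008,0.01,0.067,0,0],[0,-0.008,0.013,0.067,0,0],[0,-0.008,0.013,0.067,0,0],[0,-0.01,0.013,0.067,0,0],[0,-0.01,0.013,0.067,0,0]]' -1
python3 -c "
from h import *
o=ctrl.get_obs();print(o['q'].round(2),Rot.from_quat(o['eef_rot'],scalar_first=True).as_matrix().round(3)[:,2])"
```

```text
time_s: 7.7
eef_pos: [0.4226, -0.0134, 0.1506]
eef_rot: [-0.246, 0.662, 0.664, 0.245]
wrist_force: [-0.4, -0.0, -2.9]
opening: 0.738
grasp_force: 66.3
[-0.72  0.18  1.98  0.51  1.51 -0.9 ] [-0.003  0.65  -0.76 ]
```

```bash
python3 -m pendant '[[0,-0.013,0.012,0.05,0,0],[0,-0.013,0.012,0.05,0,0],[0,-0.013,0.012,0.05,0,0],[0,-0.013,0.012,0.05,0,0],[0,-0.013,0.012,0.05,0,0],[0,0,0,0,0,0],[0,0,0,0,0,0],[0,0,0,0,0,0],[0,0,0,0,0,0],[0,0,0,0,0,0]]' -1
python3 -c "
from h import *
snap('side','s2');c=snap('top','t2')
o=ctrl.get_obs();print(o['q'].round(2),Rot.from_quat(o['eef_rot'],scalar_first=True).as_matrix().round(3)[:,2],o['wrist_force'])
a=c['color'][190:340,330:530];cv2.imwrite('pics/b.png',np.hstack([cv2.resize(a,None,fx=2,fy=2),cv2.resize(load('s2')['color'][150:300,300:500],None,fx=2,fy=2)]))"
```

```text
time_s: 8.95
eef_pos: [0.4233, -0.0257, 0.1623]
eef_rot: [-0.369, 0.602, 0.605, 0.368]
wrist_force: [0.2, -0.3, -1.6]
opening: 0.742
grasp_force: 66.3
[-0.85  0.43  1.87  0.64  1.76 -1.05] [-0.004  0.89  -0.456] [-0.93628448  0.08011313 -0.90037222]
```

View pics/b.png

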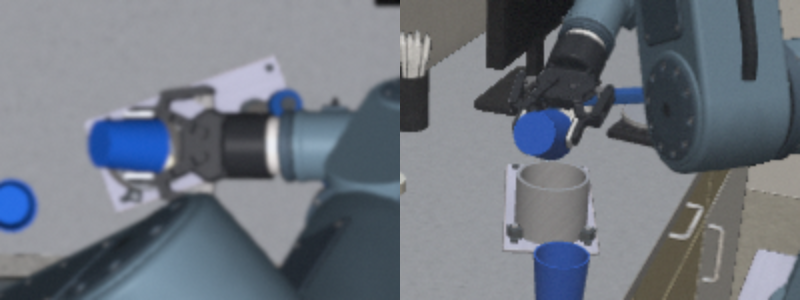

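```bash
python3 -m pendant '[[0,0.02,0.1,-0.04,0,0],[0,0.05,0.1,-0.11,0,0],[0.03,0.12,0.05,-0.115,0,0],[0.03,0.14,0,-0.115,0,0],[0.03,0.14,0,-0.115,0,0],[0.03,0.14,-0.05,-0.115,0,0],[0.03,0.14,-0.08,-0.115,0,0],[0.03,0.13,-0.08,-0.115,0,0],[0.03,0.11,-0.08,-0.115,0,0],[0.01,0.11,-0.08,-0.115,0,0]]' -1
python3 -c "
from h import *
o=ctrl.get_obs();R=Rot.from_quat(o['eef_rot'],scalar_first=True).as_matrix();print(R.round(3)[:,2],np.degrees(np.arctan2(R[1,2],-R[2,2])),o['wrist_force'])"
```

```text
time_s: 10.3
eef_pos: [0.4657, 0.1926, 0.1353]
eef_rot: [0.203, 0.678, 0.676, -0.208]
wrist_force: [0.4, -1.0, -0.3]
opening: 0.742
grasp_force: 66.1
[-0.007 -0.556 -0.831] -33.78230776098132 [ 0.36881887 -0.96668972 -0.34738269]
```

```bash
python3 -m pendant '[[0,0.01,-0.05,-0.086,0,0],[0,0,-0.05,-0.086,0,0],[0,0,-0.1,0,0,0],[0,0,-0.1,0,0,0],[0,0,-0.05,0,0,0],[0,0,0,0,0,0],[0,0,0,0,0,0],[0,0,0,0,0,0],[0,0,0,0,0,0],[0,0,0,0,0,0]]' -1
python3 -c "
from h import *
snap('side','s3');c=snap('top','t3')
o=ctrl.get_obs();R=Rot.from_quat(o['eef_rot'],scalar_first=True).as_matrix();print(R.round(3)[:,2],np.degrees(np.arctan2(R[1,2],-R[2,2])),o['wrist_force'])
a=c['color'][190:340,240:440];b=load('s3')['color'][200:350,270:470];cv2.imwrite('pics/c.png',np.hstack([cv2.resize(a,None,fx=2,fy=2),cv2.resize(b,None,fx=2,fy=2)]))"
```

```text
time_s: 11.55
eef_pos: [0.4667, 0.1965, 0.0677]
eef_rot: [0.291, 0.645, 0.644, -0.293]
wrist_force: [0.7, -0.6, -0.6]
opening: 0.742
grasp_force: 66.2
[-0.003 -0.752 -0.659] -48.75351041558749 [-0.04848732 -0.1223885  -0.61925452]
```

View pics/c.png

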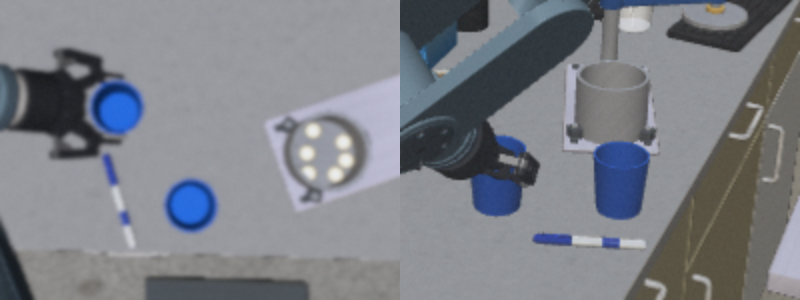

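All six balls lie in the jar (left half: (313,130), (341,142), (307,153), (346,160), (309,172), (335,174)), and the cup in the hand at (117,107) is empty. Next I set it down.

```bash
python3 -m pendant '[[0,0,-0.05,-0.006,0,0],[0,0,-0.05,0,0,0],[0,0,-0.03,0,0,0],[0,0,-0.01,0,0,0],[0,0,-0.005,0,0,0],[0,0,0,0,0,0],[0,0,0,0,0,0],[0,0,0,0,0,0],[0,0,0,0,0,0],[0,0,0,0,0,0]]' -1
```

```text
time_s: 12.9
eef_pos: [0.4661, 0.196, 0.0399]
eef_rot: [0.294, 0.643, 0.641, -0.297]
wrist_force: [-4.9, 0.5, 10.4]
opening: 0.744
grasp_force: 66.4
```

```bash
python3 -m pendant '[[0,0,0,0,0,0],[0,0,0,0,0,0],[0,0,0,0,0,0],[0,0,0,0,0,0],[0,0,0,0,0,0],[0,0.04,0.035,0,0,0],[0,0.076,0.065,0,0,0],[0,0.1,0.09,0,0,0],[0,0.1,0.09,0,0,0],[0,0.1,0.2,0,0,0]]' 1
python3 -c "
from h import *
o=ctrl.get_obs();print(o['q'].round(2))"
```

```text
time_s: 14.15
eef_pos: [0.4657, 0.2808, 0.1348]
eef_rot: [0.293, 0.642, 0.643, -0.297]
wrist_force: [0.8, -0.6, 0.0]
opening: 1.0
grasp_force: 0.0
[ 0.67  0.67  1.39 -0.64  1.68  0.8 ]
```

Run:
```python
from h import *
t=load('top0');s=load('side0')
for p in((518,190),(521,182)):
  for q in((405,66),(344,103),(403,143),(345,178)):
    P,e=tri(t,p,s,q);print(p,q,P.round(3),round(e,3))
for p in((610,142),(640,142)):
  for q in((405,66),(344,103)):P,e=tri(t,p,s,q);print(p,q,P.round(3),round(e,3))
post=np.array([.4795,-.217]);prev=None
for th in [214,214,203,192,181,170,159,148,137,126,116,110.5]:
    k=.05 if prev is None else .025
    a=np.radians(th);u=np.array([np.cos(a),np.sin(a)]);tt=np.array([np.sin(a),-np.cos(a)])
    P=post+.075*u-k*tt
    print(th,P.round(4),None if prev is None else ((P-prev)/.2).round(3)); prev=P
```

```text
(518, 190) (405, 66) [ 0.466 -0.179  0.537] 0.123
(518, 190) (344, 103) [ 0.565 -0.208  0.42 ] 0.03
(518, 190) (403, 143) [ 0.5   -0.274  0.311] 0.151
(518, 190) (345, 178) [ 0.611 -0.318  0.161] 0.013
(521, 182) (405, 66) [ 0.473 -0.184  0.538] 0.134
(521, 182) (344, 103) [ 0.575 -0.217  0.418] 0.018
(521, 182) (403, 143) [ 0.509 -0.281  0.311] 0.165
(521, 182) (345, 178) [ 0.625 -0.33   0.156] 0.003
(610, 142) (405, 66) [ 0.529 -0.328  0.526] 0.161
(610, 142) (344, 103) [ 0.658 -0.401  0.383] 0.006
(640, 142) (405, 66) [ 0.538 -0.379  0.518] 0.15
(640, 142) (344, 103) [ 0.672 -0.46   0.372] 0.025
214 [ 0.4453 -0.3004] None
214 [ 0.4313 -0.2797] [-0.07   0.104]
203 [ 0.4202 -0.2693] [-0.055  0.052]
192 [ 0.4113 -0.257 ] [-0.044  0.061]
181 [ 0.4049 -0.2433] [-0.032  0.069]
170 [ 0.4013 -0.2286] [-0.018  0.074]
159 [ 0.4005 -0.2135] [-0.004  0.076]
148 [ 0.4026 -0.1985] [0.011 0.075]
137 [ 0.4076 -0.1841] [0.025 0.072]
126 [ 0.4152 -0.171 ] [0.038 0.066]
116 [ 0.4242 -0.1605] [0.045 0.052]
110.5 [ 0.4298 -0.1555] [0.028 0.025]
```

```bash
python3 -m pendant '[[0,0,0.3,0,0,0],[0,-0.1,0.3,0,0,0],[0,-0.2,0.3,0.06,0,0],[0,-0.3,0.1,0.07,0,0],[0,-0.3,0.05,0.07,0,0],[0,-0.3,0,0.07,0,0],[0,-0.3,0,0.07,0,0],[0,-0.3,0,0.07,0,0],[0,-0.3,0,0.07,0,0],[0,-0.3,0,0.07,0,0]]' -1
python3 -c "
from h import *
o=ctrl.get_obs();R=Rot.from_quat(o['eef_rot'],scalar_first=True).as_matrix();print(o['q'].round(2),R.round(3)[:,2],np.degrees(np.arctan2(R[1,2],-R[2,2])))"
```

```text
time_s: 15.4
eef_pos: [0.4669, -0.1954, 0.3381]
eef_rot: [-0.001, 0.706, 0.708, 0.002]
wrist_force: [1.1, 0.3, 0.2]
opening: 0.0
grasp_force: 0.0
[-0.63 -0.04  1.65  0.    1.54 -0.64] [ 0.001  0.005 -1.   ] 0.2996480785159002
```

```bash
python3 -m pendant '[[-0.03,-0.175,0,0,0,0],[-0.04,-0.175,0,0,0,0],[-0.04,-0.175,0,0,0,0],[0,0,-0.21,0,0,0],[0,0,-0.21,0,0,0],[0,0,-0.21,0,0,0],[0,0,-0.21,0,0,0],[0,0,-0.21,0,0,0],[0,0,0,0,0,0],[0,0,0,0,0,0]]' -1
```

```text
time_s: 16.65
eef_pos: [0.4459, -0.2998, 0.1277]
eef_rot: [-0.001, 0.707, 0.708, -0.0]
wrist_force: [0.2, -0.2, 0.4]
opening: 0.001
grasp_force: 0.0
```

Now I sweep along the arc, leaving the last part for later.

```bash
python3 -m pendant '[[-0.035,0.052,0,0,0,0],[-0.035,0.052,0,0,0,0],[-0.055,0.052,0,0,0,0],[-0.044,0.061,0,0,0,0],[-0.032,0.069,0,0,0,0],[-0.018,0.074,0,0,0,0],[-0.004,0.076,0,0,0,0],[0.011,0.075,0,0,0,0],[0.025,0.072,0,0,0,0],[0.038,0.066,0,0,0,0]]' -1
python3 -c "
from h import *
c=snap('top','t4');s=snap('side','s4')
a=c['color'][190:340,340:540];b=s['color'][130:280,300:500];cv2.imwrite('pics/d.png',np.hstack([cv2.resize(a,None,fx=2,fy=2),cv2.resize(b,None,fx=2,fy=2)]))"
```

```text
time_s: 17.9
eef_pos: [0.4148, -0.1703, 0.1269]
eef_rot: [-0.0, 0.707, 0.707, -0.001]
wrist_force: [-2.8, -6.0, 0.2]
opening: 0.006
grasp_force: 2.7
```

View pics/d.png

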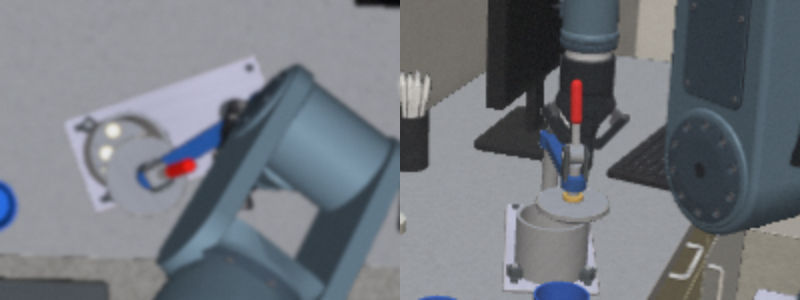

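The lid now half covers the jar (left half (145,175)), with the lever upright. I push on to the stop.

```bash
python3 -m pendant '[[0.025,0.028,0,0,0,0],[0.025,0.026,0,0,0,0],[0.02,0.015,0,0,0,0],[0.02,0.01,0,0,0,0],[0.02,0.008,0,0,0,0],[0.015,0.006,0,0,0,0],[0.01,0.004,0,0,0,0],[0,0,0,0,0,0],[0,0,0,0,0,0],[0,0,0,0,0,0]]' -1
```

```text
time_s: 19.25
eef_pos: [0.4271, -0.1572, 0.1256]
eef_rot: [-0.011, 0.706, 0.708, -0.016]
wrist_force: [-80.3, -38.6, 43.8]
opening: -0.005
grasp_force: 45.8
```

```bash
python3 -m pendant '[[-0.04,-0.016,0,0,0,0],[-0.04,-0.016,0,0,0,0],[-0.05,-0.02,0,0,0,0],[-0.1,-0.04,0,0,0,0],[-0.1,-0.04,0.1,0,0,0],[-0.1,-0.04,0.25,0,0,0],[-0.1,0,0.3,0,0,0],[-0.1,0,0.3,0,0,0],[0,0,0.3,0,0,0],[0,0,0,0,0,0]]' -1
python3 -c "
from h import *
c=snap('top','t5');s=snap('side','s5')
a=c['color'][190:340,340:540];b=s['color'][130:280,300:500];cv2.imwrite('pics/e.png',np.hstack([cv2.resize(a,None,fx=2,fy=2),cv2.resize(b,None,fx=2,fy=2)]))
print(ctrl.get_obs()['q'].round(2))"
```

```text
time_s: 20.5
eef_pos: [0.3176, -0.1855, 0.3791]
eef_rot: [0.003, 0.707, 0.707, -0.0]
wrist_force: [-0.3, -0.2, 0.2]
opening: -0.002
grasp_force: 0.0
[-0.85 -0.41  1.87 -0.    1.68 -0.86]
```

View pics/e.png

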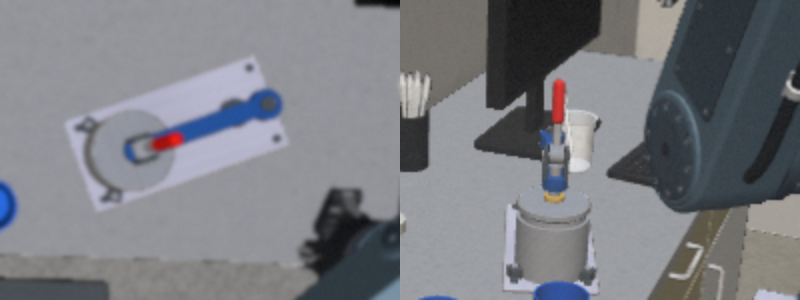

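Run:
```python
from h import *
t=load('t5');s=load('s5')
lid=plane(t,406.5,265,.118);post=plane(t,474,241.5,.156)
print('lid',lid,'post',post,np.hypot(*(lid-post)[:2]))
# ellipse fits: lid outline (top)
g=cv2.cvtColor(t['color'],cv2.COLOR_BGR2GRAY)
# red handle
for n,c in(('t',t),('s',s)):
    h=cv2.cvtColor(c['color'],cv2.COLOR_BGR2HSV);m=cv2.inRange(h,(0,150,80),(6,255,255))
    nn,l,st,ce=cv2.connectedComponentsWithStats(m);print(n,[(st[i].tolist(),ce[i].round(1)) for i in range(1,nn) if st[i][4]>20])
d=(post-lid)[:2];d/=np.hypot(*d);print('dir to post',d,np.degrees(np.arctan2(*-d[::-1])))
for nm,j in(('lid est',lid[:2]),('jar est',np.array([.4215,-.066]))):
    for r in(0,50,100):
        a=np.radians(78);P=[*(j+d*np.cos(a)*r/1000),.182+np.sin(a)*r/1000];print(nm,r,np.round(P,4),proj(t,P)[0].round(1),proj(s,P)[0].round(1))
```

```text
lid [ 0.42115925 -0.06633789  0.118     ] post [ 0.47990695 -0.21834734  0.156     ] 0.16296675835047048
t [([416, 258, 14, 7, 53], array([422.7, 260.8]))]
s [([376, 170, 6, 22, 111], array([378.8, 180.8]))]
dir to post [ 0.36048884 -0.93276353] 111.13022039719694
lid est 0 [ 0.4212 -0.0663  0.182 ] [411.4 264. ] [377.2 207.3]
lid est 50 [ 0.4249 -0.076   0.2309] [420.  261.5] [377.9 188.5]
lid est 100 [ 0.4287 -0.0857  0.2798] [429.5 258.9] [378.7 169.5]
jar est 0 [ 0.4215 -0.066   0.182 ] [411.3 263.8] [377.  207.3]
jar est 50 [ 0.4252 -0.0757  0.2309] [419.9 261.4] [377.8 188.5]
jar est 100 [ 0.429  -0.0854  0.2798] [429.3 258.7] [378.5 169.5]
```

Lid centre is at (0.421,-0.066), over the jar, and the lever matches its predicted line in both views. I go to the far side of the lever.

```bash
python3 -m pendant '[[0.157,0.238,0,0,0,0],[0.157,0.238,0,0,0,0],[0.157,0.238,0,0,0,0],[0,0,-0.15,0,0,0],[0,0,-0.15,0,0,0],[0,0,-0.15,0,0,0],[0,0,-0.145,0,0,0],[0,0,0,0,0,0],[0,0,0,0,0,0],[0,0,0,0,0,0]]' -1
python3 - <<'E'
import numpy as np
d=np.array([.36,-.933]);p=np.array([.4213,-.0663]);prev=np.array([.4120,-.0430,.260])
for f in(78,70,62,54,46,38,30,22,15,8,2,-2):
    a=np.radians(f);s=.070*np.cos(a)-.008*np.sin(a)-.013;h=.070*np.sin(a)+.008*np.cos(a)
    P=np.array([*(p+s*d),.190+h]);print(f,P.round(4),((P-prev)/.2).round(3));prev=P
E
```

```text
time_s: 21.85
eef_pos: [0.4111, -0.0418, 0.2561]
eef_rot: [-0.002, 0.707, 0.707, 0.0]
wrist_force: [-0.3, 0.9, -0.1]
opening: -0.002
grasp_force: 0.0
78 [ 0.419  -0.0604  0.2601] [ 0.035 -0.087  0.001]
70 [ 0.4225 -0.0695  0.2585] [ 0.017 -0.045 -0.008]
62 [ 0.4259 -0.0782  0.2556] [ 0.017 -0.044 -0.015]
54 [ 0.4291 -0.0865  0.2513] [ 0.016 -0.041 -0.021]
46 [ 0.4321 -0.0942  0.2459] [ 0.015 -0.038 -0.027]
38 [ 0.4347 -0.101   0.2394] [ 0.013 -0.034 -0.033]
30 [ 0.437  -0.107   0.2319] [ 0.011 -0.03  -0.037]
22 [ 0.4389 -0.1119  0.2236] [ 0.01  -0.025 -0.041]
15 [ 0.4402 -0.1153  0.2158] [ 0.007 -0.017 -0.039]
8 [ 0.4412 -0.1178  0.2077] [ 0.005 -0.012 -0.041]
2 [ 0.4417 -0.1192  0.2004] [ 0.003 -0.007 -0.036]
-2 [ 0.4419 -0.1197  0.1956] [ 0.001 -0.003 -0.024]
```

```bash
python3 -m pendant '[[0.04,-0.093,0.02,0,0,0],[0.017,-0.045,-0.008,0,0,0],[0.017,-0.044,-0.015,0,0,0],[0.016,-0.041,-0.021,0,0,0],[0.015,-0.038,-0.027,0,0,0],[0.013,-0.034,-0.033,0,0,0],[0.011,-0.03,-0.037,0,0,0],[0.01,-0.025,-0.041,0,0,0],[0.007,-0.017,-0.039,0,0,0],[0.005,-0.012,-0.041,0,0,0]]' -1
```

```text
time_s: 23.1
eef_pos: [0.4428, -0.1195, 0.2092]
eef_rot: [0.0, 0.707, 0.707, 0.001]
wrist_force: [-1.1, 1.3, 12.9]
opening: 0.001
grasp_force: 6.5
```

```bash
python3 -m pendant '[[0.003,-0.007,-0.03,0,0,0],[0,0,-0.015,0,0,0],[0,0,-0.012,0,0,0],[0,0,-0.005,0,0,0],[0,0,0,0,0,0],[0,0,0,0,0,0],[0,0,0,0,0,0],[0,0,0,0,0,0],[0,0,0,0,0,0],[0,0,0,0,0,0]]' -1
```

```text
time_s: 24.35
eef_pos: [0.4437, -0.1218, 0.1979]
eef_rot: [0.001, 0.707, 0.707, 0.0]
wrist_force: [-3.0, -0.4, 15.6]
opening: -0.0
grasp_force: 8.2
```

```bash
python3 -m pendant '[[0,0,-0.008,0,0,0],[0,0,-0.008,0,0,0],[0,0,-0.006,0,0,0],[0,0,0,0,0,0],[0,0,0,0,0,0],[0,0,0,0,0,0],[0,0,0,0,0,0],[0,0,0,0,0,0],[0,0,0,0,0,0],[0,0,0,0,0,0]]' -1
```

```text
time_s: 25.6
eef_pos: [0.4442, -0.1219, 0.1971]
eef_rot: [0.002, 0.707, 0.707, 0.0]
wrist_force: [-14.0, 5.2, 43.8]
opening: -0.004
grasp_force: 21.9
```

At the stop: 44 N with almost no travel. I lift off and look.

```bash
python3 -m pendant '[[0,0,0.03,0,0,0],[0,0,0.1,0,0,0],[0,0,0.2,0,0,0],[0,0,0.3,0,0,0],[-0.2,-0.1,0.2,0,0,0],[-0.2,-0.2,0,0,0,0],[-0.2,-0.2,0,0,0,0],[-0.1,-0.2,0,0,0,0],[0,0,0,0,0,0],[0,0,0,0,0,0]]' -1
python3 -c "
from h import *
c=snap('top','t6');s=snap('side','s6')
a=c['color'][170:340,190:520];b=s['color'][130:400,180:480];a=cv2.resize(a,(400,206));b=cv2.resize(b,(400,360))
a=np.vstack([a,cv2.resize(c['color'][230:290,380:490],(400,154))]);cv2.imwrite('pics/f.png',np.hstack([a,b]))
for nm,cc in(('t',c),('s',s)):
    h=cv2.cvtColor(cc['color'],cv2.COLOR_BGR2HSV);m=cv2.inRange(h,(0,150,80),(6,255,255))
    nn,l,st,ce=cv2.connectedComponentsWithStats(m);print(nm,[(st[i].tolist(),ce[i].round(1)) for i in range(1,nn) if st[i][4]>20])
p=np.array([.4213,-.0663]);d=np.array([.36,-.933])
for r in(.05,.1):P=[*(p+d*r),.182];print(proj(c,P),proj(s,P))"
```

```text
time_s: 26.85
eef_pos: [0.3013, -0.2592, 0.356]
eef_rot: [-0.002, 0.708, 0.707, 0.0]
wrist_force: [0.5, 0.2, 0.2]
opening: -0.003
grasp_force: 0.0
t [([431, 250, 20, 9, 71], array([440.1, 253.7]))]
s [([375, 194, 5, 7, 29], array([376.9, 196.6]))]
[[431.72414542 256.71676148]] [[376.57350423 200.63988027]]
[[452.03642456 249.53229842]] [[376.06535396 194.41083353]]
```

View pics/f.png

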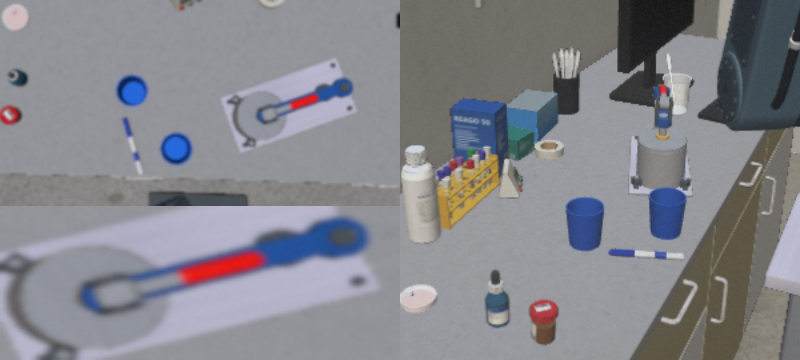

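The lever lies level along the arm (lower-left crop (220,268)) and the lid is down on the jar. The empty cup stands upright at (132,90), with the bystanders in place. Handing in.

```bash
python3 -c "
from bench import ctrl; print(ctrl.hand_in())"
```

```text
the job is handed in; nothing more can be done
None
```

The job is handed in at about 27 s on the robot's clock: all six balls are in the jar, the empty cup stands upright where it was, the lid is against its stop and the lever is fully down; the wrist force briefly read about 100 N (limit 120 N) as the arm met its stop.

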